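# Clear the clay extruder barrel with the push rod

## Robot

A 6-joint arm with a two-finger parallel gripper is mounted at the origin on the work surface. World frame = base frame: x ahead of the robot, y to its left, z up, the work surface at z = 0. Lengths are in mm, angles in rad, forces in N, time in s.
With the tool pointing down it reaches from about 275 to 1000 mm from the base axis. Payload 8.4 kg.
Tool frame: the origin (TCP) lies at the very end of the fingers, on their centre line; the grasp point (between the pads) lies 19 mm behind it; x points along the fingers, y is the direction in which the jaws open and shut, and the axes are right-handed (so a half turn about x gives the same grasp; the last joint's range is limited). The gripper opens to 85 mm and grips with 20 to 120 N. Pads are 22 mm wide; open, the fingers measure 114 mm over their backs; the gripper's body (76 mm by 85 mm) begins 54 mm behind the grasp point. The pads swing forward as they close: fully open they stand 13 mm farther back than shut.
Start: joints at [1.301, 0.353, 1.633, -0, 1.155, -0.002], TCP at [165.38, 602.725, 231.281] pointing down, gripper open.
Joint ranges: [-2.63, 2.63], [-0.92, 2.1], [0.06, 2.66], [-1.3, 4.44], [0, 2.69], [-3.02, 3.02]. Speed limits (rad/s): [2.22, 2.22, 2.79, 3.14, 3.14, 3.14].

## Interface

Orientations are given as [roll, pitch, yaw] about the fixed x, y, z axes, in that order (R = Rz(yaw) Ry(pitch) Rx(roll)).
In Python, from rig import r, grab_frame, camera_params, sign_off gives the robot as it stands.
- The arm moves only by the tool drive_tool, never from a script. Its argument "rows" is one flat list of numbers, 7 for each row, row after row: the shift along the tool's x, y, z in mm, then the turn, a rotation vector about the tool's x, y, z in degrees, then the opening in per cent of the stroke, from 0 (shut) to 100 (fully open). In form: [x, y, z, rx, ry, rz, fingers, x, y, z, rx, ry, rz, fingers, ...]. A call has 1 to 10 rows; each row is the pose to reach, as a shift and turn from the pose measured when the call began, along the tool's axes at that moment; what a row does not reach only later rows make up. A row lasts 1/8 s, in which the tool goes at most 62.5 mm and 10.7 degrees, less where a joint would pass 70% of its speed; a pose out of reach is approached as far as the arm can. A call with a gripper value outside its range is refused whole. The fingers move at their own pace and stop on an object; "newtons" is the grip in N (left out, the last holds). Time passes only in rows, so rows that repeat a pose let the fingers close. It gives the time, the measured TCP pose, the force and the opening at its end, in the units of the state.
- r.sense(): the state, without advancing time (a new reading comes with each control period).
- grab_frame(name): name is "scene" or "top" or "wrist"; returns the picture (420x560x3 uint8, red, green, blue); there is no depth.
- camera_params(name): a dict with "vertical_fov" (degrees; the focal length in pixels is half the picture's height over the tangent of half this angle, whatever the lens; pixels are square), "cx", "cy" (the principal point, pixels), "pose" (4x4, takes a point from camera to world coordinates); the wrist camera has in their place "tool_from_camera" (4x4, takes a point from camera to tool coordinates, whose origin is the TCP and whose axes are the tool frame's). Camera axes: x right, y down, z forward; pixel columns grow to the right and rows downward; lengths in mm; the calibration is good to about 2 mm. A picture is of the moment at which its call begins: read the wrist's pose just before it. camera_params takes no time and is no camera call.
- sign_off(): hands the job in, once; it reports no verdict.
The state is a dict: "clock": time; "qpos": joint angles; "qvel": joint speeds; "joint_efforts": joint torques, N m; "eef_pos": TCP position; "tcp_rot": TCP orientation; "contact_force": force on the tool from outside, world axes, zero at the start; "wrist_torque": the same for the moment, N m; "opening": opening from 0.0 (shut) to 1.0 (fully open).
Only numpy, scipy, OpenCV 4.12 (cv2) and the standard library are available. Lean on these libraries where they do the work, as an engineer would, in place of code of your own. Each camera call takes 0.05 s, during which the arm holds its last target.

## Task

A hard, dried clay plug is stuck in the upright barrel of the small clay extruder. Take the push rod out of its wooden block and push the plug down and out into the white tray below, carrying on until the rod's collar is pressed home on the black rubber stop ring for a moment with a steady push of about 15 N (more than 22 N, on it or on the plug, damages the extruder), then stand the rod fully back in its block, and leave the other things on the table where they are.

Things in the scene. Friction and masses are not known exactly. Their poses are not given: they have to be found in the camera images.
- rod: Push rod standing upright in the block. Origin at the centre of its lower tip, z up along the rod, x and y square to the handle's flats. Steel shaft 14 mm diameter and 83 mm long with a 4 mm chamfer at the tip; above it a dark steel collar 42 mm diameter, 83 to 89 mm above the tip; above that an orange square handle 24 x 24 mm, from 89 to 143 mm above the tip. About 0.2 kg.
- rod_collar (a point): Centre of the underside of the rod's collar, 83 mm above the tip: the face that lands on the stop ring, and on the top of the block when the rod is stored.
- block: Wooden block 75 x 75 x 100 mm high, fixed to the table, with one round vertical hole 20 mm in diameter through its middle. Origin at the centre of its underside on the table; z up. The stored rod hangs by its collar on the top face, its tip 17 mm above the table.
- stand: Extruder stand, fixed to the table: dark steel base plate 150 x 150 x 8 mm, two posts 66 mm either side of the middle along y with blue arms (top at 99 mm) holding the barrel, an aluminium tube with vertical bore 22 mm, outside 34 mm, open at both ends, 82 to 124 mm above the table. Origin at the centre of its underside on the table, on the barrel's axis; z up.
- bore (a point): Centre of the barrel's upper mouth, 124 mm above the table. Round it sits a brass sleeve with a black rubber stop ring on top (outside 48 mm, hole 30 mm). The sleeve was set by hand: the top of the rubber is anywhere from 132 to 160 mm above the table, not reported, and must be felt. The rubber yields about 1 mm per 6 N; the sleeve stays put.
- tray: White catch tray 110 x 95 x 30 mm high, walls and floor 3 mm, fixed on the stand's base plate under the barrel. Origin at the centre of its underside, 8 mm above the table; x and y along its sides as the stand's.
- plug: Dried clay plug, terracotta-coloured cylinder 20 mm in diameter and 26 mm long, 25 g, upright in the barrel. Origin at the centre of its lower end; z along its axis. It is gripped by grit near the barrel's lower end, which resists pushing with an unknown force of about 7 to 15 N until the plug's top is 87 mm above the table; then the plug drops by itself.
- jar: Bystander: green glass jar with yellow lid, 72 mm diameter, 105 mm high. Origin under its middle.
- amber_bottle: Bystander: small amber bottle, 48 mm diameter, 85 mm high. Origin under its middle.
- paint_cup: Bystander: red plastic paint cup, 50 mm diameter, 40 mm high. Origin under its middle.
- black_cup: Bystander: black plastic cup, 72 mm diameter, 85 mm high. Origin under its middle.
- tub: Bystander: white plastic tub 100 x 130 x 50 mm. Origin under its middle.
- brush: Bystander: paint brush lying on the table. Origin under it.
- saucer: Bystander: blue ceramic saucer, 100 mm diameter, 18 mm high. Origin under its middle.
There are look-alikes about, which are no part of the job. Of the things like the rod, leave any that is purple; of the rest the larger one is meant.

How it is judged (in metres and radians):
On the way, in this order (a step that is already met when the one before it is completed fails the run):
1. the rod, inside the barrel, pushes on the plug (contact force between rod and plug above 2 N and horizontal distance between rod and bore below 0.006 m and z of rod in the frame of bore below -0.004 m), for 0.2 s.
2. with the plug out of the barrel, the rod's collar is pressed on the rubber stop ring with at least 10 N for 0.3 s (contact force between rod and stand above 10 N and horizontal distance between rod_collar and bore below 0.008 m and z of rod in the frame of bore below -0.042 m and z of plug in the frame of tray below 0.034 m), for 0.3 s.
At the end, for the whole second after the job is handed in: The plug lies at rest in the tray; the rod stands at rest in the block's hole (within 9 mm of its middle), upright within 0.1 rad, its collar on the block's top face within 3 mm, released (x of plug in the frame of tray between -0.055 and 0.055 m and y of plug in the frame of tray between -0.048 and 0.048 m and z of plug in the frame of tray below 0.034 m and linear speed of each of plug, rod below 0.02 m/s and horizontal distance between rod and block below 0.009 m and angle between rod's own z axis and vertical below 0.1 rad and z of rod_collar in the frame of block between 0.097 and 0.103 m); the robot touches nothing.
It fails at once if the rod presses on any part of the extruder with more than 22 N (contact force between rod and stand above 22 N).
It fails at once if the rod presses on the plug with more than 22 N (contact force between rod and plug above 22 N).
It fails at once if another thing on the table is moved by more than 30 mm (distance of any of jar, amber_bottle, paint_cup, black_cup, tub, brush, saucer from where it was at the start of the episode above 0.03 m).
It also fails if it takes over 64 s, if anything falls off the work surface, if the arm or the gripper's body presses on something with over 40 N, if the wrist force passes 120 N, or if a joint passes its speed limit or range.

## Working session

There is one attempt and no reset: what is moved stays moved. The work goes in short steps, Python scripts to look and compute and a tool call to move; the robot and the scene stay as the last step left them, time stands still between calls to the robot, and variables do not carry over. Pictures are saved under pics/ and viewed, and the job is handed in when it is done.

Besides the shell and the picture viewer there is one more tool, called after "Request:" as a command line: name --argument value ..., lists and objects as JSON in quotes. drive_tool: Moves the arm, as the interface text tells. Its arguments: {"type":"object","properties":{"rows":{"type":"array","items":{"type":"number"}},"newtons":{"type":"number"}},"required":["rows"]}

```bash
mkdir -p pics; ls; python3 - <<'E'
from rig import r, grab_frame, camera_params
import cv2, numpy as np
np.set_printoptions(precision=4,suppress=True)
print(r.sense())
for n in ["scene","top","wrist"]:
    p=camera_params(n); print(n,p)
    im=grab_frame(n); cv2.imwrite(f"pics/{n}0.png",im[:,:,::-1])
E
```

```text
pics
{'clock': 0.0, 'qpos': array([ 1.3006,  0.3536,  1.6341, -0.    ,  1.1552, -0.0024]), 'qvel': array([-0.0017,  0.0008, -0.0023,  0.0003,  0.0011,  0.0003]), 'joint_efforts': array([ -0.0034, -60.5266, -34.2053,  -0.0003,   0.0095,   0.    ]), 'eef_pos': array([165.2459, 602.2532, 230.5643]), 'tcp_rot': array([-1.5632,  1.5694, -1.8309]), 'contact_force': array([ 0.3108,  0.28  , -0.022 ]), 'wrist_torque': array([-0.0101,  0.0436, -0.0159]), 'opening': 1.0007846166423233}
scene {'vertical_fov': 56.03343075487289, 'cx': 279.5224118684825, 'cy': 212.6853509450867, 'pose': array([[ -0.8437,   0.4474,  -0.2968, 863.8723],
       [  0.5369,   0.7008,  -0.4697, 482.2249],
       [ -0.0022,  -0.5556,  -0.8315, 965.5902],
       [  0.    ,   0.    ,   0.    ,   1.    ]])}
top {'vertical_fov': 44.864462358094954, 'cx': 283.3193995913304, 'cy': 205.4022550405275, 'pose': array([[   0.0092,   -0.9973,    0.0733,  467.0889],
       [  -0.9999,   -0.0096,   -0.0053,    8.6286],
       [   0.006 ,   -0.0733,   -0.9973, 1525.3999],
       [   0.    ,    0.    ,    0.    ,    1.    ]])}
wrist {'vertical_fov': 71.97869065186394, 'cx': 277.80342109741315, 'cy': 208.02226152533294, 'tool_from_camera': array([[  -0.0011,   -0.32  ,    0.9474, -143.831 ],
       [   1.    ,   -0.0011,    0.0008,   -0.756 ],
       [   0.0008,    0.9474,    0.32  ,  -82.6122],
       [   0.    ,    0.    ,    0.    ,    1.    ]])}
```

View pics/scene0.png

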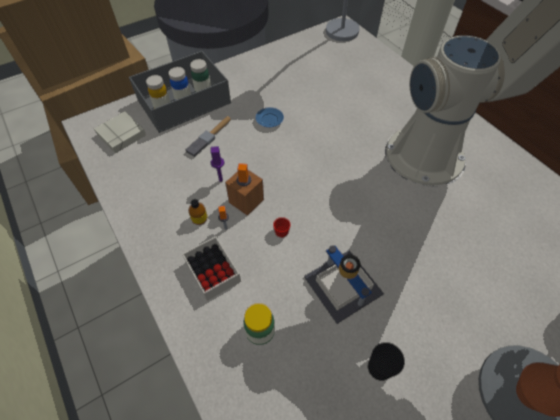

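View pics/top0.png

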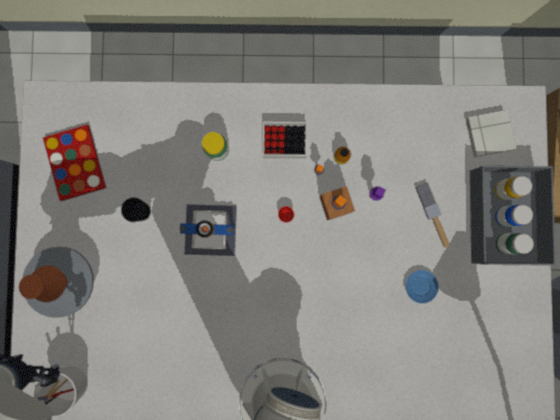

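View pics/wrist0.png

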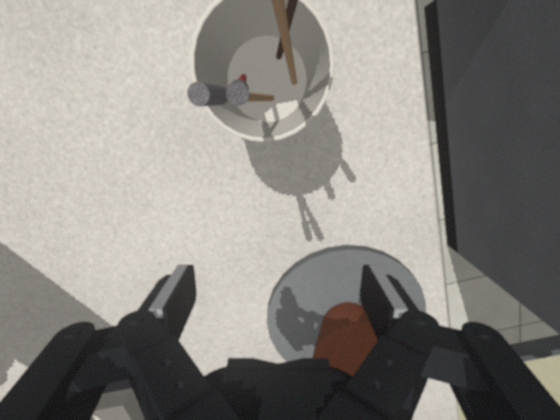

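```bash
cat > h.py <<'E'
import numpy as np, cv2
from rig import r, grab_frame, camera_params
from scipy.spatial.transform import Rotation as R
np.set_printoptions(precision=3,suppress=True)
def fk(p): return 210/np.tan(np.radians(p["vertical_fov"])/2)
def pose(name,st=None):
    p=camera_params(name)
    if name!="wrist": return p,p["pose"]
    st=st or r.sense(); T=np.eye(4); T[:3,:3]=R.from_euler('xyz',st['tcp_rot']).as_matrix(); T[:3,3]=st['eef_pos']
    return p,T@p["tool_from_camera"]
def ray(name,u,v,st=None):
    p,T=pose(name,st); f=fk(p)
    d=T[:3,:3]@np.array([(u-p["cx"])/f,(v-p["cy"])/f,1]); return T[:3,3],d/np.linalg.norm(d)
def atz(name,u,v,z,st=None):
    o,d=ray(name,u,v,st); return o+d*(z-o[2])/d[2]
def tri(*rs):
    A=np.zeros((3,3));b=np.zeros(3)
    for o,d in rs:
        P=np.eye(3)-np.outer(d,d);A+=P;b+=P@o
    x=np.linalg.solve(A,b); return x,[np.linalg.norm((np.eye(3)-np.outer(d,d))@(x-o)) for o,d in rs]
def proj(name,X,st=None):
    p,T=pose(name,st);c=np.linalg.inv(T)@np.append(X,1);f=fk(p);return np.array([p["cx"]+f*c[0]/c[2],p["cy"]+f*c[1]/c[2]])
def crop(src,dst,u0,v0,u1,v1,k):
    im=cv2.imread(src)[v0:v1,u0:u1];cv2.imwrite(dst,cv2.resize(im,None,fx=k,fy=k,interpolation=cv2.INTER_CUBIC))
E
python3 - <<'E'
from h import *
crop("pics/top0.png","pics/topc.png",170,140,400,270,3)
crop("pics/scene0.png","pics/scenec.png",180,130,400,330,3)
E
```

```text
(no output)
```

View pics/topc.png

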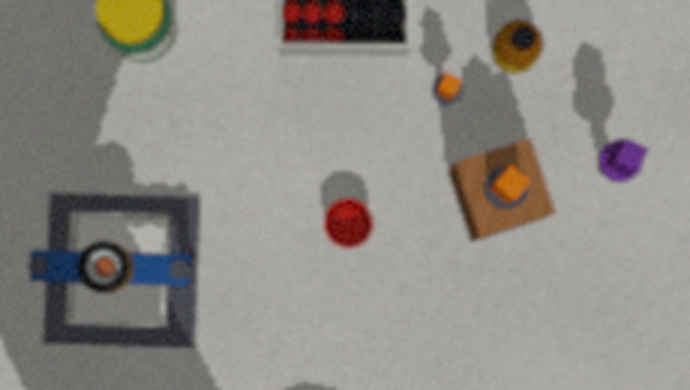

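View pics/scenec.png

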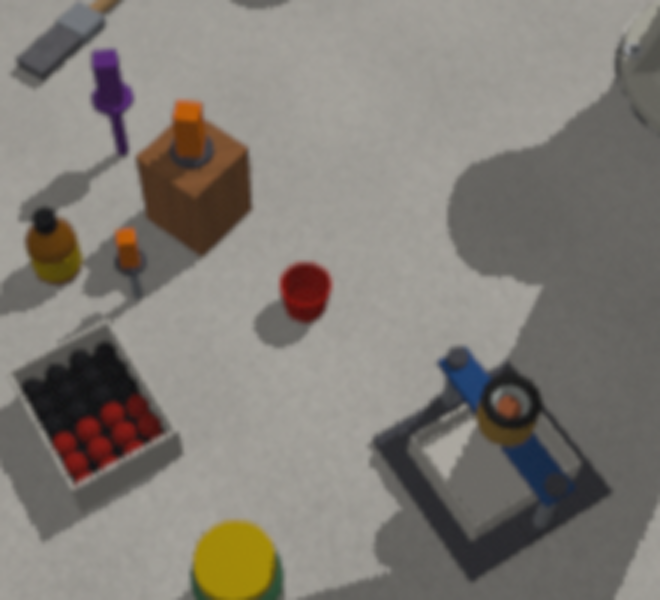

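```bash
python3 - <<'E'
from h import *
t=lambda u,v:(170+u/3-.33,140+v/3-.33)
s=lambda u,v:(180+u/3-.33,130+v/3-.33)
print("handle top @160",atz("top",*t(511,180),160),atz("scene",*s(188,109),160))
print("tri",tri(ray("top",*t(511,180)),ray("scene",*s(188,109))))
print("ring tri",tri(ray("top",*t(105,266)),ray("scene",*s(509,402))))
print("block corners top", [atz("top",*t(*c),100)[:2] for c in [(450,166),(532,138),(555,213),(474,240)]])
print("block corners scene", [atz("scene",*s(*c),100)[:2] for c in [(137,157),(195,194),(250,150),(190,108)]])
print("plate top", [atz("top",*t(*c),8)[:2] for c in [(51,193),(199,195),(194,347),(43,344)]])
print("plate scene", [atz("scene",*s(*c),8)[:2] for c in [(372,443),(473,580),(612,490),(512,362)]])
print("arm ends top", [atz("top",*t(*c),99)[:2] for c in [(32,265),(193,269)]])
E
```

```text
handle top @160 [ 584.448 -151.245  160.   ] [ 579.548 -152.51   160.   ]
tri (array([ 582.605, -149.726,  164.924]), [np.float64(1.688475968903463), np.float64(1.6884759689034747)])
ring tri (array([503.988, 217.439, 126.017]), [np.float64(1.0806468143961898), np.float64(1.080646814396166)])
block corners top [array([ 602.236, -100.979]), array([ 629.415, -177.983]), array([ 558.984, -199.54 ]), array([ 532.963, -123.704])]
block corners scene [array([ 626.911, -174.563]), array([ 602.661, -108.52 ]), array([ 534.269, -125.203]), array([ 556.146, -199.843])]
plate top [array([580.087, 289.441]), array([579.504, 142.073]), array([428.675, 144.609]), array([430.283, 293.889])]
plate scene [array([578.348, 147.96 ]), array([577.4 , 292.89]), array([429.865, 294.364]), array([425.086, 150.511])]
arm ends top [array([505.777, 288.754]), array([503.446, 138.562])]
```

```bash
cat >> h.py <<'E'
def Rt(st): return R.from_euler('xyz',st['tcp_rot']).as_matrix()
def down(yaw):
    # tool x down, tool y at given heading (deg) in world
    c,s=np.cos(np.radians(yaw)),np.sin(np.radians(yaw))
    x=np.array([0,0,-1.]);y=np.array([c,s,0]);return np.stack([x,y,np.cross(x,y)],1)
def yawof(st): y=Rt(st)[:,1]; return np.degrees(np.arctan2(y[1],y[0]))
def go(pos,yaw,st=None):
    st=st or r.sense();M=Rt(st)
    d=M.T@(np.array(pos)-st['eef_pos']); rv=np.degrees(R.from_matrix(M.T@down(yaw)).as_rotvec())
    print("shift",d,"rv",rv,"yaw now",yawof(st));return d,rv
def stt():
    s=r.sense();print("t",s['clock'],"q",s['qpos'],"p",s['eef_pos'],"yaw",yawof(s),"tilt x",Rt(s)[:,0],"F",s['contact_force'],"op",s['opening'])
E
python3 - <<'E'
from h import *
stt(); s=r.sense(); print(Rt(s))
go([570,-147,290],yawof(s)-89); go([165,602,290],yawof(s))
E
```

```text
t 0.15 q [ 1.301  0.354  1.634  0.     1.155 -0.002] p [165.26  602.374 230.726] yaw 74.65796630779343 tilt x [-0.    -0.001 -1.   ] F [ 0.607 -0.503 -0.73 ] op 1.0024460787117666
[[-0.     0.265  0.964]
 [-0.001  0.964 -0.265]
 [-1.    -0.001 -0.   ]]
shift [ -58.604 -615.647  588.585] rv [89.     0.048  0.05 ] yaw now 74.65796630779343
shift [-59.273  -0.494  -0.153] rv [-0.    -0.001  0.063] yaw now 74.65796630779343
```

Request:
drive_tool --rows '[-60, 0, 0, 0, 0, 0, 100, -60, -616, 589, 89, 0, 0, 100, -60, -616, 589, 89, 0, 0, 100, -60, -616, 589, 89, 0, 0, 100, -60, -616, 589, 89, 0, 0, 100, -60, -616, 589, 89, 0, 0, 100, -60, -616, 589, 89, 0, 0, 100, -60, -616, 589, 89, 0, 0, 100, -60, -616, 589, 89, 0, 0, 100, -60, -616, 589, 89, 0, 0, 100]'

```text
clock: 1.4
eef_pos: [433.2, 105.6, 291.3]
tcp_rot: [0.656, 1.57, -1.169]
contact_force: [1.0, -0.1, -0.2]
opening: 1.002
```

```bash
python3 - <<'E'
from h import *
stt(); s=r.sense()
go([570,-147,290],-14.3)
E
```

```text
t 1.4 q [ 0.236  0.006  1.923 -0.001  1.213  0.491] p [433.169 105.581 291.333] yaw -14.55297299607466 tilt x [ 0.    -0.001 -1.   ] F [ 0.971 -0.086 -0.244] op 1.0018019891604726
shift [  1.564 195.908 210.094] rv [-0.253  0.037 -0.028] yaw now -14.55297299607466
```

Request:
drive_tool --rows '[0, 196, 210, 0, 0, 0, 100, 0, 196, 210, 0, 0, 0, 100, 0, 196, 210, 0, 0, 0, 100, 0, 196, 210, 0, 0, 0, 100, 0, 196, 210, 0, 0, 0, 100, 0, 196, 210, 0, 0, 0, 100]'

```text
clock: 2.15
eef_pos: [570.7, -149.2, 290.8]
tcp_rot: [-0.029, 1.57, -1.857]
contact_force: [-0.2, 1.3, 0.5]
opening: 0.998
```

```bash
python3 - <<'E'
from h import *
import json
stt(); s=r.sense()
im=grab_frame("wrist");cv2.imwrite("pics/w1.png",im[:,:,::-1]); 
json.dump({k:np.array(s[k]).tolist() for k in s},open("pics/w1.json","w"))
print(proj("wrist",[582,-151,160],s),proj("wrist",[580,-150,100],s))
E
```

```text
t 2.15 q [-0.258  0.248  1.644 -0.001  1.25  -0.   ] p [ 570.732 -149.215  290.832] yaw -14.71876198030029 tilt x [-0.    -0.001 -1.   ] F [-0.172  1.299  0.481] op 0.998222650427045
[289.6   196.438] [285.832 181.768]
```

View pics/w1.png

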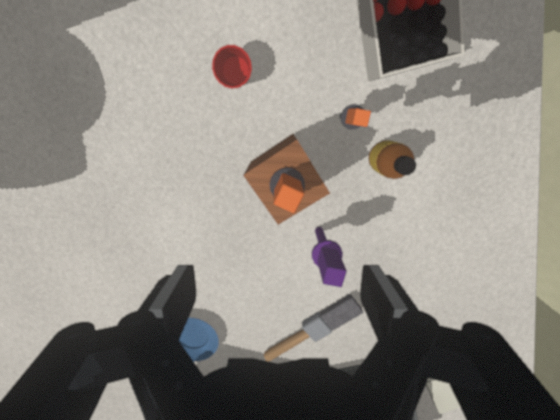

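```bash
python3 - <<'E'
from h import *
crop("pics/w1.png","pics/w1c.png",230,120,350,230,5)
t=lambda u,v:(170+u/3-.33,140+v/3-.33)
s=lambda u,v:(180+u/3-.33,130+v/3-.33)
print("purple tri",tri(ray("top",*t(630,152)),ray("scene",*s(105,55))))
print("small tri",tri(ray("top",*t(449,84)),ray("scene",*s(126,234))))
E
```

```text
purple tri (array([ 610.36 , -259.319,  151.045]), [np.float64(1.5683907046652745), np.float64(1.5683907046654841)])
small tri (array([678.163, -98.838, 107.009]), [np.float64(0.6874810783829108), np.float64(0.6874810783832064)])
```

View pics/w1c.png

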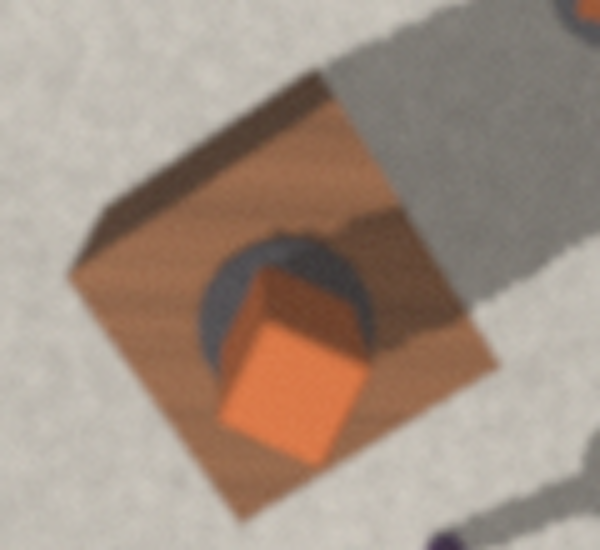

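```bash
cat >> h.py <<'E'
import json
def load(n): return {k:np.array(v) for k,v in json.load(open(n)).items()}
def shot(n,name="wrist"):
    s=r.sense(); im=grab_frame(name);cv2.imwrite(f"pics/{n}.png",im[:,:,::-1]);json.dump({k:np.array(s[k]).tolist() for k in s},open(f"pics/{n}.json","w"));return s
E
python3 - <<'E'
from h import *
s=load("pics/w1.json")
def P(c,z): return np.array([atz("wrist",230+u/5-.4,120+v/5-.4,z,s)[:2] for u,v in c])
for c,z in (([(266,322),(370,367),(318,466),(218,413)],160),([(70,272),(335,100),(497,367),(240,520)],100)):
    q=P(c,z);print(q,"centre",q.mean(0));e=np.roll(q,-1,0)-q;print(np.linalg.norm(e,axis=1),np.degrees(np.arctan2(e[:,1],e[:,0]))%90)
E
```

```text
[[ 578.648 -137.055]
 [ 596.191 -151.089]
 [ 581.348 -168.593]
 [ 564.762 -152.639]] centre [ 580.237 -152.344]
[22.466 22.949 23.013 20.873] [51.338 49.702 46.112 48.298]
[[ 534.324 -128.302]
 [ 603.805 -105.761]
 [ 626.703 -176.581]
 [ 556.969 -199.057]] centre [ 580.45  -152.425]
[73.046 74.431 73.267 74.291] [17.974 17.918 17.864 17.747]
```

```bash
python3 - <<'E'
from h import *
stt(); 
go([580.3,-152.3,200],-41)
E
```

```text
t 2.2 q [-0.256  0.246  1.646 -0.     1.251  0.   ] p [ 569.914 -147.678  290.83 ] yaw -14.666385953327909 tilt x [-0.001 -0.    -1.   ] F [ 0.56  -0.242  0.758] op 0.9998780296638884
shift [90.82  11.299  1.803] rv [26.334  0.036  0.045] yaw now -14.666385953327909
```

Request:
drive_tool --rows '[45, 11, 2, 13, 0, 0, 100, 90, 11, 2, 26, 0, 0, 100, 90, 11, 2, 26, 0, 0, 100, 90, 11, 2, 26, 0, 0, 100, 90, 11, 2, 26, 0, 0, 100]'

```text
clock: 2.82
eef_pos: [580.2, -151.7, 201.6]
tcp_rot: [1.155, 1.57, -1.122]
contact_force: [-0.1, -0.3, 0.7]
opening: 0.998
```

```bash
python3 - <<'E'
from h import *
stt(); shot("w2"); s=load("pics/w2.json"); stt()
go([580.3,-152.3,113],-41)
crop("pics/w2.png","pics/w2c.png",180,100,400,300,3)
E
```

```text
t 2.825 q [-0.258  0.343  1.718 -0.     1.08   0.449] p [ 580.2   -151.738  201.649] yaw -40.51137924192122 tilt x [ 0. -0. -1.] F [-0.072 -0.337  0.74 ] op 0.9983785981248225
t 2.875 q [-0.258  0.343  1.718 -0.     1.08   0.449] p [ 580.255 -151.925  201.7  ] yaw -40.53954397641194 tilt x [ 0. -0. -1.] F [-0.678 -0.118 -0.079] op 0.9951265130671169
shift [88.7    0.227  0.243] rv [ 0.46   0.008 -0.033] yaw now -40.53954397641194
```

View pics/w2c.png

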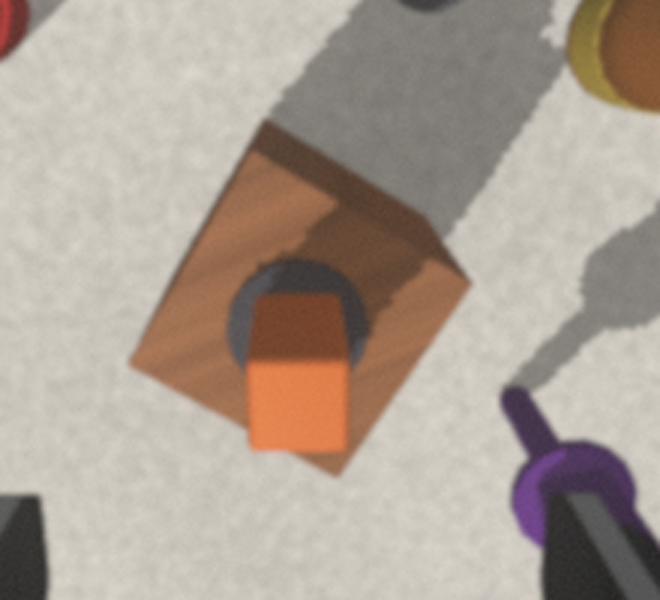

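```bash
python3 - <<'E'
from h import *
s=load("pics/w2.json")
q=np.array([atz("wrist",180+u/3-.33,100+v/3-.33,160,s)[:2] for u,v in [(248,361),(347,361),(346,452),(250,451)]]);print(q,q.mean(0));e=np.roll(q,-1,0)-q;print(np.linalg.norm(e,axis=1),np.degrees(np.arctan2(e[:,1],e[:,0]))%90)
q=np.array([atz("wrist",180+u/3-.33,100+v/3-.33,100,s)[:2] for u,v in [(128,362),(256,147),(471,283),(339,475)]]);print(q,q.mean(0))
E
```

```text
[[ 578.982 -136.851]
 [ 596.199 -151.581]
 [ 581.323 -169.287]
 [ 564.179 -154.276]] [ 580.171 -152.999]
[22.658 23.126 22.788 22.864] [49.454 49.965 48.796 49.65 ]
[[ 533.489 -128.727]
 [ 605.477 -105.677]
 [ 627.405 -176.355]
 [ 557.603 -199.867]] [ 580.994 -152.656]
```

Request:
drive_tool --rows '[40, 0, 0, 0, 0, 0, 100, 75, 0, 0, 0, 0, 0, 100, 89, 0, 0, 0, 0, 0, 100, 89, 0, 0, 0, 0, 0, 100, 89, 0, 0, 0, 0, 0, 100]' --newtons 80

```text
clock: 3.5
eef_pos: [581.3, -152.2, 114.1]
tcp_rot: [1.887, 1.568, -0.391]
contact_force: [-0.1, 0.4, -0.0]
opening: 0.999
```

Request:
drive_tool --rows '[0, 0, 0, 0, 0, 0, 0, 0, 0, 0, 0, 0, 0, 0, 0, 0, 0, 0, 0, 0, 0, 0, 0, 0, 0, 0, 0, 0, 0, 0, 0, 0, 0, 0, 0]' --newtons 80

```text
clock: 4.12
eef_pos: [581.5, -152.2, 114.5]
tcp_rot: [1.924, 1.568, -0.354]
contact_force: [-0.6, 1.0, 6.7]
opening: 0.268
```

```bash
python3 - <<'E'
from h import *
stt(); print(r.sense()['wrist_torque'])
E
```

```text
t 4.125 q [-0.258  0.447  1.784 -0.     0.908  0.449] p [ 581.491 -152.225  114.526] yaw -40.53286021579561 tilt x [ 0.003 -0.001 -1.   ] F [-0.644  1.019  6.747] op 0.26828844049169187
[ 0.094  0.211 -0.008]
```

Request:
drive_tool --rows '[-15, 0, 0, 0, 0, 0, 0, -35, 0, 0, 0, 0, 0, 0, -60, 0, 0, 0, 0, 0, 0, -90, 0, 0, 0, 0, 0, 0, -130, 0, 0, 0, 0, 0, 0, -180, 0, 0, 0, 0, 0, 0, -180, 0, 0, 0, 0, 0, 0, -180, 0, 0, 0, 0, 0, 0]' --newtons 100

```text
clock: 5.12
eef_pos: [580.5, -151.9, 294.2]
tcp_rot: [1.889, 1.568, -0.389]
contact_force: [-0.3, 0.3, -2.7]
opening: 0.272
```

```bash
python3 - <<'E'
from h import *
stt(); print(r.sense()['wrist_torque'])
shot("w3"); shot("s3","scene")
stt(); go([503,217,300],-40.6)
crop("pics/s3.png","pics/s3c.png",180,80,400,280,3)
E
```

```text
t 5.125 q [-0.258  0.26   1.62  -0.     1.259  0.449] p [ 580.452 -151.933  294.244] yaw -40.532472986205434 tilt x [ 0.002 -0.001 -1.   ] F [-0.298  0.343 -2.666] op 0.27179713545601103
[-0.001  0.014 -0.037]
t 5.225 q [-0.258  0.261  1.621 -0.     1.259  0.449] p [ 580.008 -151.784  293.025] yaw -40.52942813439289 tilt x [ 0. -0. -1.] F [ 0.05   0.439 -1.709] op 0.27017836341244755
shift [  -7.136 -298.179 -230.258] rv [ 0.071  0.009 -0.024] yaw now -40.52942813439289
```

View pics/w3.png

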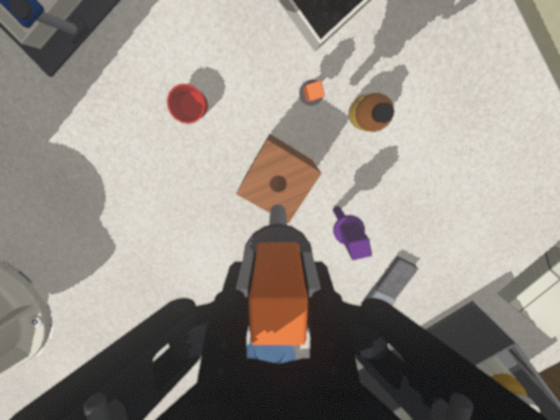

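View pics/s3c.png

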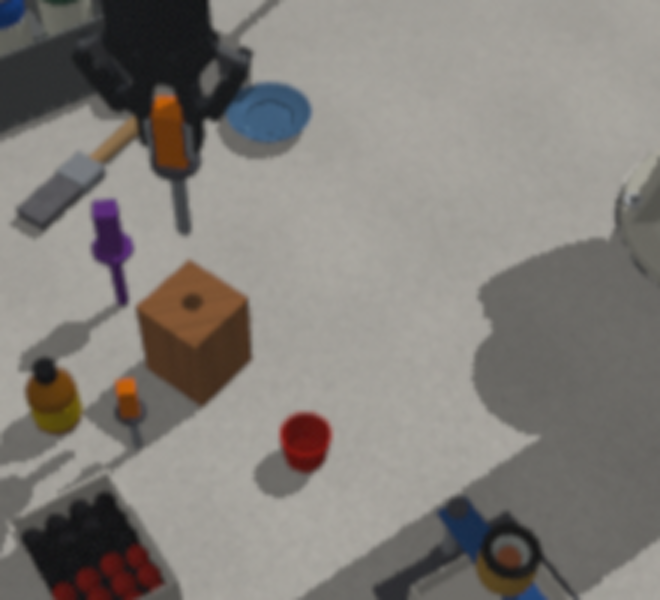

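```bash
python3 - <<'E'
from h import *
s=load("pics/w3.json")
print("hole",atz("wrist",278,184,100,s))
t=np.eye(4);p=camera_params("wrist");C=np.linalg.inv(p["tool_from_camera"]);f=fk(p)
def pt(X): c=C@np.append(X,1);return np.array([p["cx"]+f*c[0]/c[2],p["cy"]+f*c[1]/c[2]])
for z in (-3,0,3): print(z,"tip circle",[pt([97,0,z-7]),pt([97,0,z+7])],"collar top far edge",pt([8,0,z-21]), "handle top edges",pt([-46,0,z-12]),pt([-46,0,z+12]))
crop("pics/w3.png","pics/w3c.png",210,160,350,360,3)
E
```

```text
hole [ 579.752 -153.586  100.   ]
-3 tip circle [array([277.861, 197.688]), array([277.873, 212.873])] collar top far edge [277.713 219.105] handle top edges [277.556 289.194] [277.619 338.087]
0 tip circle [array([277.864, 200.987]), array([277.876, 216.058])] collar top far edge [277.718 224.073] handle top edges [277.565 295.663] [277.626 343.769]
3 tip circle [array([277.867, 204.262]), array([277.878, 219.219])] collar top far edge [277.723 228.983] handle top edges [277.573 302.024] [277.633 349.362]
```

View pics/w3c.png

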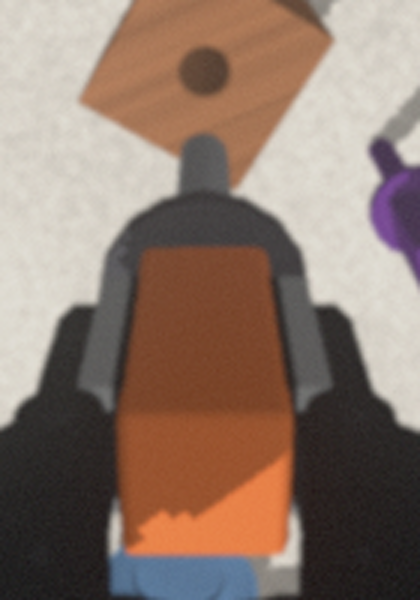

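Request:
drive_tool --rows '[-7, -298, -230, 0, 0, 0, 0, -7, -298, -230, 0, 0, 0, 0, -7, -298, -230, 0, 0, 0, 0, -7, -298, -230, 0, 0, 0, 0, -7, -298, -230, 0, 0, 0, 0, -7, -298, -230, 0, 0, 0, 0, -7, -298, -230, 0, 0, 0, 0, -7, -298, -230, 0, 0, 0, 0, -7, -298, -230, 0, 0, 0, 0]'

```text
clock: 6.35
eef_pos: [503.0, 215.5, 299.3]
tcp_rot: [0.167, 1.569, -2.113]
contact_force: [1.4, -0.1, -1.6]
opening: 0.27
```

```bash
python3 - <<'E'
from h import *
stt(); print(r.sense()['wrist_torque'])
shot("w4"); shot("s4","scene"); shot("t4","top")
stt(); 
crop("pics/s4.png","pics/s4c.png",270,150,430,330,3)
crop("pics/t4.png","pics/t4c.png",160,170,260,280,5)
E
```

```text
t 6.35 q [ 0.402  0.172  1.721 -0.001  1.25   1.111] p [503.048 215.454 299.252] yaw -40.602678077851316 tilt x [-0.001 -0.001 -1.   ] F [ 1.441 -0.131 -1.563] op 0.2701807553393312
[-0.003 -0.049  0.052]
t 6.5 q [ 0.402  0.171  1.72  -0.001  1.25   1.112] p [503.282 215.54  299.737] yaw -40.63300242869657 tilt x [ 0.    -0.001 -1.   ] F [-0.072 -0.357 -1.474] op 0.2683786253110177
```

View pics/w4.png

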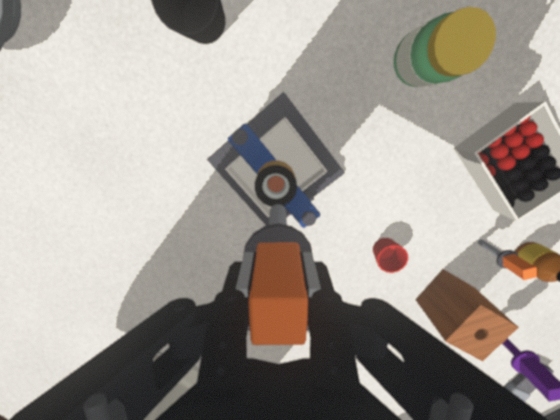

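View pics/s4c.png

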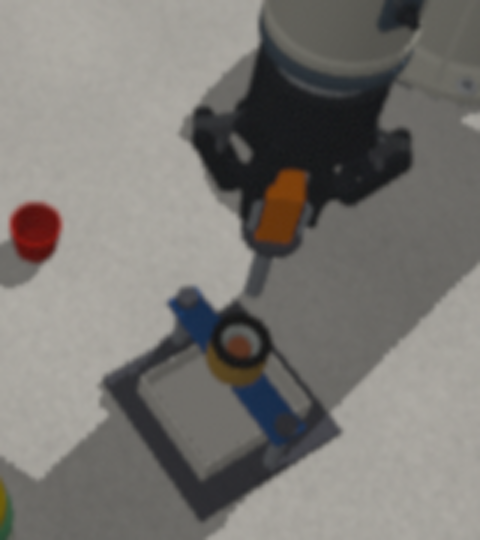

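```bash
python3 - <<'E'
from h import *
crop("pics/w4.png","pics/w4c.png",200,85,350,240,5)
E
```

```text
(no output)
```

View pics/w4c.png

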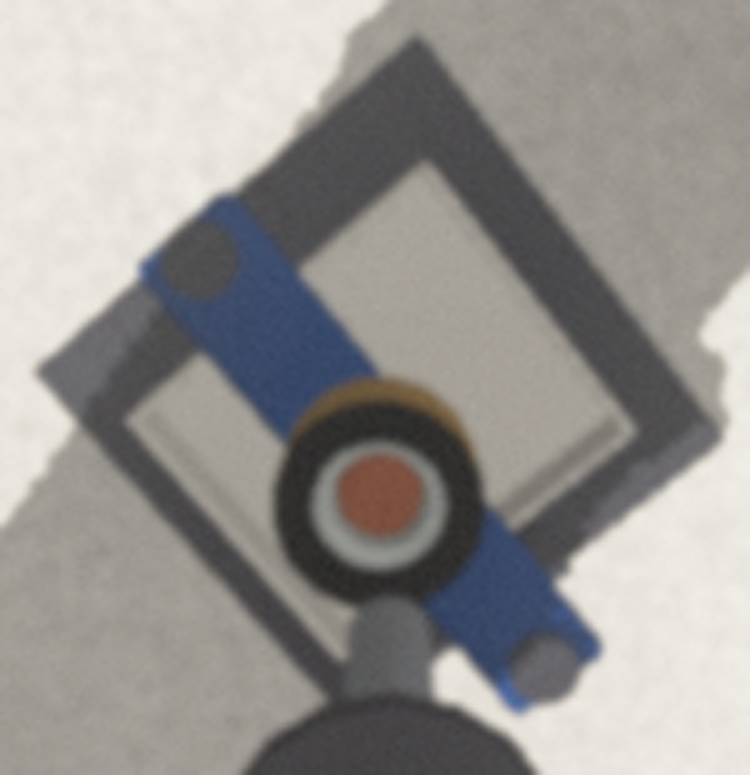

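```bash
python3 - <<'E'
from h import *
s=load("pics/w4.json")
c=lambda u,v:(200+u/5-.4,85+v/5-.4)
for z in (132,137,145): print(z,atz("wrist",*c(379.5,502),z,s), "dia", np.linalg.norm(atz("wrist",*c(275,502),z,s)-atz("wrist",*c(484,502),z,s)))
for z in (105,115,122): print("plug",z,atz("wrist",*c(380,497),z,s),"dia", np.linalg.norm(atz("wrist",*c(336,497),z,s)-atz("wrist",*c(424,497),z,s)))
for z in (124,): print("barrel",z,atz("wrist",*c(379,505),z,s),"dia", np.linalg.norm(atz("wrist",*c(310,497),z,s)-atz("wrist",*c(448,497),z,s)))
print("plate",[atz("wrist",*c(*q),8,s)[:2] for q in [(418,35),(38,372),(720,435)]])
M=Rt(s); tip=s['eef_pos']+M@np.array([97,0,0.7]);print("tip",tip)
# tri top/wrist ring
t=lambda u,v:(170+u/3-.33,140+v/3-.33)
q=lambda u,v:(180+u/3-.33,130+v/3-.33)
print(tri(ray("top",*t(105,266)),ray("scene",*q(509,402)),ray("wrist",*c(379.5,502),s)))
print("tip tri?",proj("scene",tip),proj("top",tip))
for z in (132,140): print(atz("top",*t(105,266),z),atz("scene",*q(509,402),z))
E
```

```text
132 [503.299 219.794 132.   ] dia 46.22080611213897
137 [504.155 220.723 137.   ] dia 45.477642548695485
145 [505.526 222.21  145.   ] dia 44.28858084718581
plug 105 [499.569 215.633 105.   ] dia 21.12697764580334
plug 115 [501.256 217.466 115.   ] dia 20.501869767686443
plug 122 [502.437 218.749 122.   ] dia 20.064294253004704
barrel 124 [501.384 217.852 124.   ] dia 31.268439485216785
plate [array([577.906, 291.348]), array([430.425, 293.986]), array([574.468, 145.086])]
tip [502.524 214.809 202.253]
(array([503.315, 217.793, 125.49 ]), [np.float64(1.7848926604152233), np.float64(0.40758020045954174), np.float64(1.380405627752739)])
tip tri? [353.653 246.817] [201.018 228.37 ]
[504.591 215.78  132.   ] [505.752 220.048 132.   ]
[504.376 214.591 140.   ] [509.189 222.564 140.   ]
```

```bash
python3 - <<'E'
from h import *
go([503.5,218.6,255],-40.6)
E
```

```text
shift [44.735 -1.847 -2.484] rv [-0.033  0.025 -0.025] yaw now -40.63300242869657
```

Request:
drive_tool --rows '[20, -1.8, -2.5, 0, 0, 0, 0, 44.7, -1.8, -2.5, 0, 0, 0, 0, 44.7, -1.8, -2.5, 0, 0, 0, 0, 44.7, -1.8, -2.5, 0, 0, 0, 0]'

```text
clock: 7.0
eef_pos: [504.1, 218.4, 255.9]
tcp_rot: [1.96, 1.57, -0.32]
contact_force: [-0.2, -0.0, -1.2]
opening: 0.269
```

```bash
python3 - <<'E'
from h import *
stt()
shot("w5"); shot("s5","scene"); shot("t5","top")
stt()
crop("pics/s5.png","pics/s5c.png",300,190,400,300,6)
crop("pics/t5.png","pics/t5c.png",160,170,260,280,5)
crop("pics/w5.png","pics/w5c.png",200,85,350,240,5)
E
```

```text
t 7.0 q [ 0.406  0.211  1.77  -0.001  1.16   1.117] p [504.127 218.353 255.91 ] yaw -40.673782731163584 tilt x [ 0.001 -0.    -1.   ] F [-0.2   -0.03  -1.206] op 0.2694958657027539
t 7.15 q [ 0.407  0.211  1.77  -0.001  1.159  1.117] p [504.182 218.681 256.145] yaw -40.644955079524834 tilt x [ 0.002  0.    -1.   ] F [ 0.073  0.568 -1.083] op 0.26898156923958
```

View pics/w5c.png

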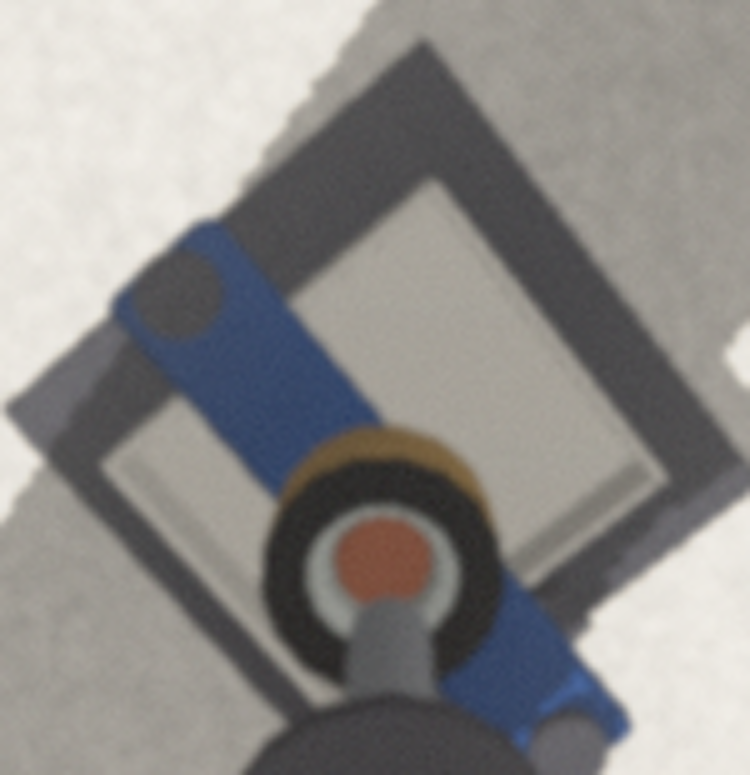

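View pics/s5c.png

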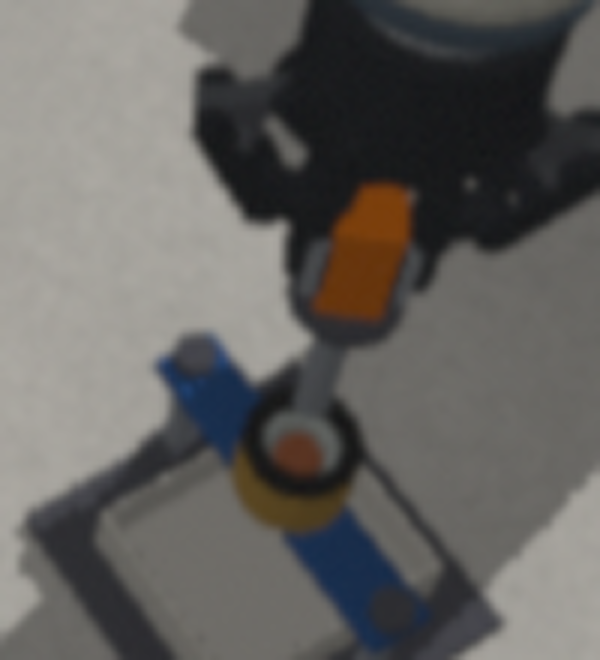

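```bash
python3 - <<'E'
from h import *
s=load("pics/w5.json")
c=lambda u,v:(200+u/5-.4,85+v/5-.4)
M=Rt(s)
def T(X): return M.T@(X-s['eef_pos'])
for z in (132,137,142): X=atz("wrist",*c(383,574),z,s); print(z,X,T(X), "dia", np.linalg.norm(atz("wrist",*c(265,574),z,s)-atz("wrist",*c(502,574),z,s)))
X=atz("wrist",*c(382.5,582),124,s);print("barrel",X,T(X))
for z in (105,115,122):X=atz("wrist",*c(383,565),z,s); print("plug",z,X,T(X))
print("plate",[atz("wrist",*c(*q),8,s)[:2] for q in [(424,39),(6,407),(748,482)]])
q=lambda u,v:(300+u/6-.4,190+v/6-.4)
for z in (132,140): print("ring scene",atz("scene",*q(301,441),z))
# two wrist views triangulation
s4=load("pics/w4.json")
print(tri(ray("wrist",*c(383,574),s),ray("wrist",*c(379.5,502),s4)))
print(tri(ray("wrist",*c(383,574),s),ray("wrist",*c(379.5,502),s4),ray("scene",*q(301,441)),ray("top",170+105/3-.33,140+266/3-.33)))
tip=s['eef_pos']+M@np.array([97,0,.7]);print("tip",tip,(proj("scene",tip)-[299.6,189.6])*6)
E
```

```text
132 [503.158 219.572 132.   ] [123.909  -1.635  -0.25 ] dia 45.861742578112285
137 [504.173 220.705 137.   ] [118.91   -1.599  -1.773] dia 45.00538328501615
142 [505.188 221.839 142.   ] [113.91   -1.564  -3.296] dia 44.14902399192009
barrel [500.367 216.56  124.   ] [131.908  -1.795   3.856]
plug 105 [498.983 214.963 105.   ] [150.907  -1.82    5.976]
plug 115 [500.969 217.179 115.   ] [140.908  -1.75    2.998]
plug 122 [502.359 218.73  122.   ] [133.909  -1.7     0.913]
plate [array([577.895, 291.308]), array([431.182, 294.499]), array([572.095, 145.614])]
ring scene [503.989 219.421 132.   ]
ring scene [507.443 221.943 140.   ]
(array([504.183, 220.734, 137.094]), [np.float64(0.011857842671070795), np.float64(0.011857842671159018)])
(array([502.933, 218.032, 127.615]), [np.float64(0.8603589927699843), np.float64(1.017316214838992), np.float64(0.774653720712413), np.float64(2.3828639031126246)])
tip [503.755 217.794 158.91 ] [309.138 405.696]
```

View pics/t5c.png

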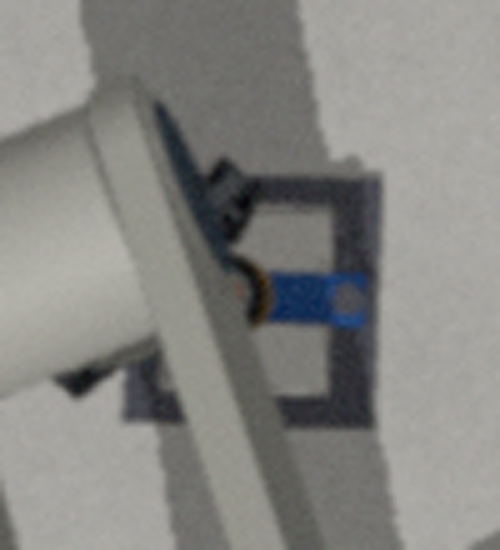

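Request:
drive_tool --rows '[0, -1.5, -0.8, 0, 0, 0, 0, 10, -1.5, -0.8, 0, 0, 0, 0, 20, -1.5, -0.8, 0, 0, 0, 0, 26, -1.5, -0.8, 0, 0, 0, 0, 29, -1.5, -0.8, 0, 0, 0, 0, 29, -1.5, -0.8, 0, 0, 0, 0]' --newtons 120

```text
clock: 7.9
eef_pos: [503.5, 220.2, 226.9]
tcp_rot: [2.17, 1.57, -0.11]
contact_force: [-1.1, -0.1, -2.2]
opening: 0.266
```

```bash
python3 - <<'E'
from h import *
stt(); print(r.sense()['wrist_torque'])
shot("w6"); shot("s6","scene")
stt()
crop("pics/s6.png","pics/s6c.png",300,190,400,300,5)
crop("pics/w6.png","pics/w6c.png",200,85,350,240,4)
a=cv2.imread("pics/s6c.png");b=cv2.imread("pics/w6c.png");h=min(a.shape[0],b.shape[0]);
cv2.imwrite("pics/j6.png",cv2.resize(np.hstack([a[:h],b[:h]]),None,fx=.72,fy=.72))
E
```

```text
t 7.9 q [ 0.41   0.24   1.801 -0.001  1.099  1.12 ] p [503.527 220.209 226.869] yaw -40.64827147883746 tilt x [ 0.001 -0.    -1.   ] F [-1.06  -0.103 -2.182] op 0.26579981342965797
[0.004 0.    0.059]
t 8.0 q [ 0.41   0.24   1.801 -0.001  1.099  1.12 ] p [503.761 220.345 227.32 ] yaw -40.64750376720925 tilt x [ 0.002  0.    -1.   ] F [-0.987  0.596 -0.925] op 0.2633918962393385
```

View pics/j6.png

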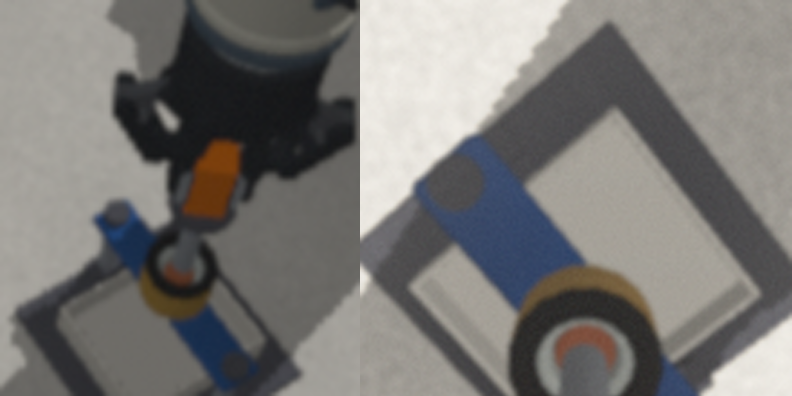

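Request:
drive_tool --rows '[1, 0, 0, 0, 0, 0, 0, 2, 0, 0, 0, 0, 0, 0, 3, 0, 0, 0, 0, 0, 0, 4, 0, 0, 0, 0, 0, 0, 5, 0, 0, 0, 0, 0, 0, 6, 0, 0, 0, 0, 0, 0, 6, 0, 0, 0, 0, 0, 0]'

```text
clock: 8.88
eef_pos: [503.7, 220.3, 221.2]
tcp_rot: [2.352, 1.569, 0.072]
contact_force: [0.1, 0.1, -0.8]
opening: 0.266
```

Request:
drive_tool --rows '[1, 0, 0, 0, 0, 0, 0, 2, 0, 0, 0, 0, 0, 0, 3, 0, 0, 0, 0, 0, 0, 4, 0, 0, 0, 0, 0, 0]'

```text
clock: 9.38
eef_pos: [503.7, 220.3, 217.1]
tcp_rot: [2.329, 1.569, 0.049]
contact_force: [0.2, -1.2, -1.1]
opening: 0.269
```

Request:
drive_tool --rows '[1, 0, 0, 0, 0, 0, 0, 2, 0, 0, 0, 0, 0, 0, 3, 0, 0, 0, 0, 0, 0, 4, 0, 0, 0, 0, 0, 0]'

```text
clock: 9.88
eef_pos: [504.8, 220.8, 214.9]
tcp_rot: [2.579, 1.566, 0.299]
contact_force: [-2.7, -0.9, 12.2]
opening: 0.267
```

Request:
drive_tool --rows '[0, 0, 0, 0, 0, 0, 0]'

```text
clock: 10.0
eef_pos: [505.0, 220.9, 215.4]
tcp_rot: [2.596, 1.565, 0.316]
contact_force: [-0.9, -1.1, -0.9]
opening: 0.265
```

```bash
python3 - <<'E'
from h import *
stt(); print(r.sense()['wrist_torque'])
E
```

```text
t 10.0 q [ 0.41   0.253  1.812 -0.001  1.071  1.12 ] p [505.019 220.914 215.402] yaw -40.64808537166886 tilt x [ 0.005  0.002 -1.   ] F [-0.873 -1.08  -0.892] op 0.26472500650261704
[-0.019  0.014 -0.076]
```

```bash
python3 - <<'E'
from h import *
go([503.5,219.8,209.4],-40.6)
E
```

```text
shift [ 5.992 -0.443  1.862] rv [-0.048 -0.266 -0.161] yaw now -40.64808537166886
```

Request:
drive_tool --rows '[1, -0.4, 1.8, 0, -0.27, -0.16, 0, 2, -0.4, 1.8, 0, -0.27, -0.16, 0, 3, -0.4, 1.8, 0, -0.27, -0.16, 0, 4, -0.4, 1.8, 0, -0.27, -0.16, 0, 5, -0.4, 1.8, 0, -0.27, -0.16, 0, 6, -0.4, 1.8, 0, -0.27, -0.16, 0]'

```text
clock: 10.75
eef_pos: [504.5, 220.3, 210.8]
tcp_rot: [2.764, 1.568, 0.484]
contact_force: [-0.5, 0.6, 13.0]
opening: 0.271
```

```bash
python3 - <<'E'
from h import *
stt(); print(r.sense()['wrist_torque'])
go([503.5,219.8,203],-40.6)
E
```

```text
t 10.75 q [0.409 0.258 1.816 0.    1.065 1.118] p [504.493 220.32  210.838] yaw -40.65236711970211 tilt x [ 0.002  0.001 -1.   ] F [-0.486  0.648 13.004] op 0.2707082319361018
[ 0.011  0.337 -0.005]
shift [ 7.835 -0.422  1.059] rv [-0.052 -0.128 -0.051] yaw now -40.65236711970211
```

Request:
drive_tool --rows '[2, -0.4, 1, 0, -0.13, -0.05, 0, 3, -0.4, 1, 0, -0.13, -0.05, 0, 4.2, -0.4, 1, 0, -0.13, -0.05, 0, 5.4, -0.4, 1, 0, -0.13, -0.05, 0, 6.6, -0.4, 1, 0, -0.13, -0.05, 0, 7.8, -0.4, 1, 0, -0.13, -0.05, 0, 9, -0.4, 1, 0, -0.13, -0.05, 0, 10.2, -0.4, 1, 0, -0.13, -0.05, 0, 11.4, -0.4, 1, 0, -0.13, -0.05, 0, 12.6, -0.4, 1, 0, -0.13, -0.05, 0]'

```text
clock: 12.0
eef_pos: [504.4, 220.3, 199.7]
tcp_rot: [2.773, 1.569, 0.493]
contact_force: [-1.0, 0.9, 12.4]
opening: 0.264
```

```bash
python3 - <<'E'
from h import *
stt(); print(r.sense()['wrist_torque'])
shot("w7"); shot("s7","scene")
stt()
go([503.5,219.8,190],-40.6)
crop("pics/s7.png","pics/s7c.png",300,190,400,300,5)
crop("pics/w7.png","pics/w7c.png",200,85,350,240,4)
a=cv2.imread("pics/s7c.png");b=cv2.imread("pics/w7c.png");h=min(a.shape[0],b.shape[0]);
cv2.imwrite("pics/j7.png",cv2.resize(np.hstack([a[:h],b[:h]]),None,fx=.72,fy=.72))
E
```

```text
t 12.0 q [0.409 0.27  1.827 0.    1.042 1.118] p [504.417 220.328 199.651] yaw -40.65512945420181 tilt x [ 0.002  0.001 -1.   ] F [-1.033  0.905 12.397] op 0.2644777758030397
[0.014 0.394 0.005]
t 12.1 q [0.409 0.271 1.827 0.    1.041 1.118] p [504.389 220.278 199.495] yaw -40.659051699939624 tilt x [ 0.002  0.001 -1.   ] F [-0.728  0.21  10.788] op 0.26600034993800126
shift [ 9.493 -0.37   0.961] rv [-0.059 -0.116 -0.045] yaw now -40.659051699939624
```

View pics/j7.png

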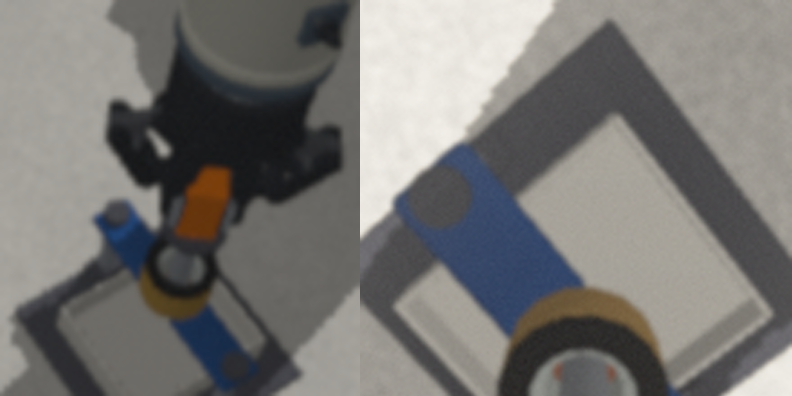

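Request:
drive_tool --rows '[2, -0.4, 1, 0, -0.1, 0, 0, 3.2, -0.4, 1, 0, -0.1, 0, 0, 4.5, -0.4, 1, 0, -0.1, 0, 0, 5.8, -0.4, 1, 0, -0.1, 0, 0, 7, -0.4, 1, 0, -0.1, 0, 0, 8.3, -0.4, 1, 0, -0.1, 0, 0, 9.6, -0.4, 1, 0, -0.1, 0, 0, 10.9, -0.4, 1, 0, -0.1, 0, 0, 12.2, -0.4, 1, 0, -0.1, 0, 0, 13.5, -0.4, 1, 0, -0.1, 0, 0]'

```text
clock: 13.35
eef_pos: [504.1, 220.3, 187.1]
tcp_rot: [2.61, 1.569, 0.329]
contact_force: [-1.1, -0.1, 9.8]
opening: 0.266
```

```bash
python3 - <<'E'
from h import *
stt(); print(r.sense()['wrist_torque'])
go([503.5,219.8,180],-40.6)
E
```

```text
t 13.35 q [ 0.409  0.285  1.839 -0.     1.015  1.119] p [504.064 220.26  187.059] yaw -40.66593788996566 tilt x [ 0.002  0.001 -1.   ] F [-1.082 -0.079  9.816] op 0.26645948614845166
[0.139 0.398 0.04 ]
shift [ 7.058 -0.136  0.73 ] rv [-0.066 -0.109 -0.064] yaw now -40.66593788996566
```

Request:
drive_tool --rows '[2, -0.2, 0.6, 0, -0.1, 0, 0, 3, -0.2, 0.6, 0, -0.1, 0, 0, 4, -0.2, 0.6, 0, -0.1, 0, 0, 5, -0.2, 0.6, 0, -0.1, 0, 0, 6, -0.2, 0.6, 0, -0.1, 0, 0, 7, -0.2, 0.6, 0, -0.1, 0, 0, 8, -0.2, 0.6, 0, -0.1, 0, 0, 8, -0.2, 0.6, 0, -0.1, 0, 0]'

```text
clock: 14.35
eef_pos: [503.5, 219.9, 179.0]
tcp_rot: [1.579, 1.57, -0.702]
contact_force: [0.0, 0.0, -1.3]
opening: 0.269
```

```bash
python3 - <<'E'
from h import *
stt(); print(r.sense()['wrist_torque'])
shot("w8"); shot("s8","scene")
stt(); go([503.5,219.8,170],-40.6)
crop("pics/s8.png","pics/s8c.png",290,190,400,320,4)
crop("pics/w8.png","pics/w8c.png",170,60,400,240,3)
a=cv2.imread("pics/s8c.png");b=cv2.imread("pics/w8c.png");h=min(a.shape[0],b.shape[0]);
cv2.imwrite("pics/j8.png",cv2.resize(np.hstack([a[:h],b[:h]]),None,fx=.7,fy=.7))
E
```

```text
t 14.35 q [ 0.41   0.294  1.847 -0.001  1.     1.12 ] p [503.484 219.938 178.964] yaw -40.66255075789202 tilt x [ 0.001 -0.001 -1.   ] F [ 0.005  0.007 -1.333] op 0.26905119372653646
[-0.032  0.003 -0.007]
t 14.45 q [ 0.41   0.294  1.847 -0.001  1.     1.12 ] p [503.568 219.952 179.098] yaw -40.666506296300696 tilt x [ 0.001 -0.001 -1.   ] F [ 0.519  0.373 -2.028] op 0.2665971206959092
shift [9.098 0.037 0.162] rv [-0.066 -0.014 -0.066] yaw now -40.666506296300696
```

View pics/j8.png

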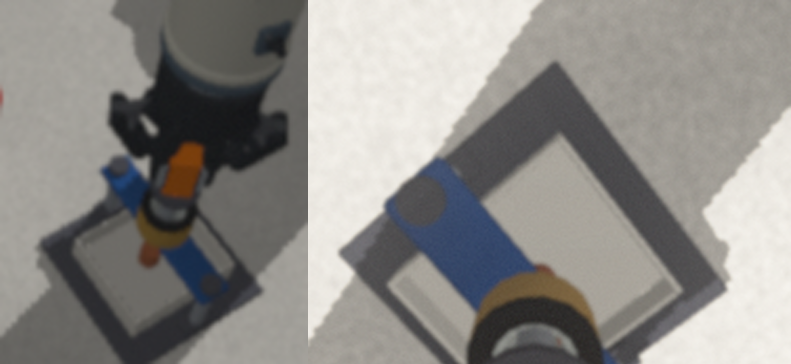

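Request:
drive_tool --rows '[1.5, 0, 0, 0, 0, 0, 0, 3, 0, 0, 0, 0, 0, 0, 4.5, 0, 0, 0, 0, 0, 0]'

```text
clock: 14.82
eef_pos: [503.6, 219.9, 174.5]
tcp_rot: [1.758, 1.57, -0.523]
contact_force: [-0.4, -0.2, -2.2]
opening: 0.264
```

Request:
drive_tool --rows '[1.5, 0, 0, 0, 0, 0, 0, 3, 0, 0, 0, 0, 0, 0, 4.5, 0, 0, 0, 0, 0, 0]'

```text
clock: 15.2
eef_pos: [503.6, 219.9, 169.8]
tcp_rot: [1.722, 1.57, -0.558]
contact_force: [0.3, -0.8, -1.7]
opening: 0.268
```

Request:
drive_tool --rows '[1.5, 0, 0, 0, 0, 0, 0, 3, 0, 0, 0, 0, 0, 0, 4, 0, 0, 0, 0, 0, 0]'

```text
clock: 15.58
eef_pos: [503.5, 219.9, 165.7]
tcp_rot: [1.634, 1.57, -0.646]
contact_force: [0.4, 0.1, -1.9]
opening: 0.27
```

Request:
drive_tool --rows '[1.5, 0, 0, 0, 0, 0, 0, 3, 0, 0, 0, 0, 0, 0, 4, 0, 0, 0, 0, 0, 0]'

```text
clock: 15.95
eef_pos: [503.5, 219.9, 161.6]
tcp_rot: [1.614, 1.57, -0.667]
contact_force: [-0.4, 0.2, -1.7]
opening: 0.265
```

Request:
drive_tool --rows '[1.5, 0, 0, 0, 0, 0, 0, 3, 0, 0, 0, 0, 0, 0, 4, 0, 0, 0, 0, 0, 0]'

```text
clock: 16.32
eef_pos: [503.5, 219.9, 157.5]
tcp_rot: [1.423, 1.57, -0.857]
contact_force: [0.2, -0.4, -2.6]
opening: 0.264
```

```bash
python3 - <<'E'
from h import *
shot("w9"); shot("s9","scene")
stt()
crop("pics/s9.png","pics/s9c.png",290,190,400,320,4)
crop("pics/w9.png","pics/w9c.png",200,120,370,250,4)
a=cv2.imread("pics/s9c.png");b=cv2.imread("pics/w9c.png");h=min(a.shape[0],b.shape[0]);
cv2.imwrite("pics/j9.png",cv2.resize(np.hstack([a[:h],b[:h]]),None,fx=.7,fy=.7))
E
```

```text
t 16.425 q [ 0.41   0.321  1.865 -0.001  0.956  1.12 ] p [503.414 219.877 157.477] yaw -40.66146786081042 tilt x [ 0.001 -0.001 -1.   ] F [ 0.211  0.764 -2.713] op 0.2652449661862034
```

View pics/j9.png

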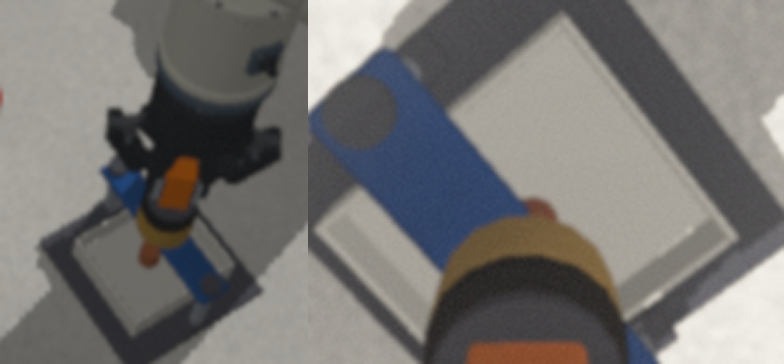

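Request:
drive_tool --rows '[1, 0, 0, 0, 0, 0, 0, 2, 0, 0, 0, 0, 0, 0, 3, 0, 0, 0, 0, 0, 0]'

```text
clock: 16.8
eef_pos: [503.4, 219.9, 154.4]
tcp_rot: [1.381, 1.57, -0.9]
contact_force: [0.3, 0.2, -1.8]
opening: 0.261
```

Request:
drive_tool --rows '[1, 0, 0, 0, 0, 0, 0, 2, 0, 0, 0, 0, 0, 0, 3, 0, 0, 0, 0, 0, 0]'

```text
clock: 17.18
eef_pos: [503.4, 219.9, 151.3]
tcp_rot: [1.308, 1.57, -0.973]
contact_force: [0.7, -0.1, -0.9]
opening: 0.266
```

Request:
drive_tool --rows '[1, 0, 0, 0, 0, 0, 0, 2, 0, 0, 0, 0, 0, 0, 3, 0, 0, 0, 0, 0, 0]'

```text
clock: 17.55
eef_pos: [503.4, 219.9, 148.3]
tcp_rot: [1.387, 1.57, -0.893]
contact_force: [0.1, -0.5, -1.5]
opening: 0.264
```

Request:
drive_tool --rows '[1, 0, 0, 0, 0, 0, 0, 2, 0, 0, 0, 0, 0, 0, 3, 0, 0, 0, 0, 0, 0]'

```text
clock: 17.92
eef_pos: [503.5, 219.9, 145.7]
tcp_rot: [1.63, 1.57, -0.65]
contact_force: [-3.0, -1.3, 7.0]
opening: 0.265
```

Request:
drive_tool --rows '[0.7, 0, 0, 0, 0, 0, 0, 1.4, 0, 0, 0, 0, 0, 0, 1.4, 0, 0, 0, 0, 0, 0, 1.4, 0, 0, 0, 0, 0, 0]'

```text
clock: 18.42
eef_pos: [503.6, 220.0, 145.3]
tcp_rot: [1.872, 1.57, -0.409]
contact_force: [-4.3, -0.8, 10.5]
opening: 0.268
```

```bash
python3 - <<'E'
from h import *
stt();print(r.sense()['wrist_torque'])
go([503.5,219.8,144],-40.6)
E
```

```text
t 18.425 q [ 0.41   0.337  1.874 -0.001  0.93   1.12 ] p [503.601 219.971 145.278] yaw -40.66564917496134 tilt x [ 0.001 -0.    -1.   ] F [-4.273 -0.8   10.472] op 0.26814656375090357
[-0.332  0.69  -0.007]
shift [1.278 0.033 0.197] rv [-0.066 -0.021 -0.069] yaw now -40.66564917496134
```

Request:
drive_tool --rows '[0.9, 0, 0, 0, 0, 0, 0, 1.7, 0, 0, 0, 0, 0, 0, 1.7, 0, 0, 0, 0, 0, 0, 1.7, 0, 0, 0, 0, 0, 0, 1.7, 0, 0, 0, 0, 0, 0]'

```text
clock: 19.05
eef_pos: [503.6, 220.0, 144.7]
tcp_rot: [1.992, 1.569, -0.289]
contact_force: [-5.1, -2.0, 13.1]
opening: 0.271
```

```bash
python3 - <<'E'
from h import *
stt();print(r.sense()['wrist_torque'])
E
```

```text
t 19.05 q [ 0.41   0.338  1.875 -0.001  0.928  1.12 ] p [503.609 219.982 144.734] yaw -40.6667254216297 tilt x [ 0.001 -0.    -1.   ] F [-5.073 -2.041 13.057] op 0.2714715571411902
[-0.33   0.883 -0.033]
```

Request:
drive_tool --rows '[1.2, 0, 0, 0, 0, 0, 0, 1.2, 0, 0, 0, 0, 0, 0, 1.2, 0, 0, 0, 0, 0, 0, 1.2, 0, 0, 0, 0, 0, 0, 1.2, 0, 0, 0, 0, 0, 0]'

```text
clock: 19.68
eef_pos: [503.6, 220.0, 144.7]
tcp_rot: [2.076, 1.569, -0.204]
contact_force: [-4.7, -2.3, 13.4]
opening: 0.266
```

```bash
python3 - <<'E'
from h import *
stt();print(r.sense()['wrist_torque'])
shot("w10"); shot("s10","scene")
crop("pics/s10.png","pics/s10c.png",290,190,400,320,4)
crop("pics/w10.png","pics/w10c.png",200,120,370,250,4)
a=cv2.imread("pics/s10c.png");b=cv2.imread("pics/w10c.png");h=min(a.shape[0],b.shape[0]);
cv2.imwrite("pics/j10.png",cv2.resize(np.hstack([a[:h],b[:h]]),None,fx=.7,fy=.7))
stt()
E
```

```text
t 19.675 q [ 0.41   0.337  1.875 -0.001  0.928  1.12 ] p [503.621 219.976 144.713] yaw -40.66290072382269 tilt x [ 0.002 -0.    -1.   ] F [-4.728 -2.336 13.443] op 0.2661143736626632
[-0.433  0.914  0.032]
t 19.775 q [ 0.41   0.337  1.875 -0.001  0.928  1.12 ] p [503.611 219.981 144.703] yaw -40.66613763347893 tilt x [ 0.002 -0.    -1.   ] F [-3.889 -1.769 12.974] op 0.2625597749701409
```

View pics/j10.png

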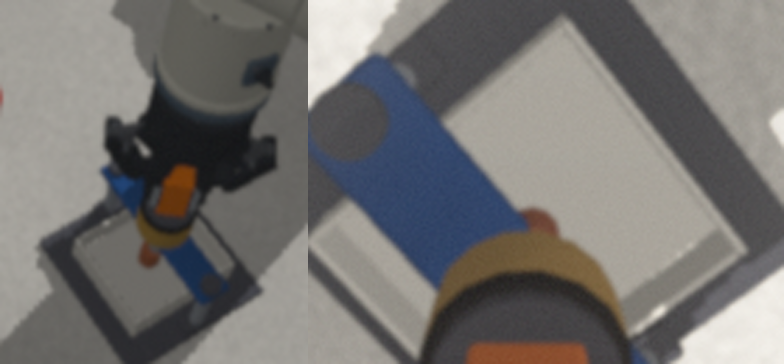

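Request:
drive_tool --rows '[-3, 0, 0, 0, 0, 0, 0, -15, 0, 0, 0, 0, 0, 0, -40, 0, 0, 0, 0, 0, 0, -80, 0, 0, 0, 0, 0, 0, -120, 0, 0, 0, 0, 0, 0, -150, 0, 0, 0, 0, 0, 0, -150, 0, 0, 0, 0, 0, 0]'

```text
clock: 20.65
eef_pos: [504.6, 220.6, 297.4]
tcp_rot: [2.556, 1.564, 0.275]
contact_force: [-0.6, 0.4, -1.5]
opening: 0.266
```

```bash
python3 - <<'E'
from h import *
stt(); s=shot("w11"); shot("s11","scene")
go([580.3,-152.5,295],-40.6)
crop("pics/s11.png","pics/s11c.png",290,150,400,320,4)
crop("pics/w11.png","pics/w11c.png",200,90,370,360,2)
a=cv2.imread("pics/s11c.png");b=cv2.imread("pics/w11c.png");h=min(a.shape[0],b.shape[0]);
cv2.imwrite("pics/j11.png",np.hstack([a[:h],b[:h]]))
E
```

```text
t 20.65 q [ 0.41   0.175  1.721 -0.001  1.239  1.12 ] p [504.632 220.612 297.45 ] yaw -40.66191761293084 tilt x [ 0.006  0.002 -1.   ] F [-0.621  0.387 -1.543] op 0.26620503269400136
shift [ -0.532 301.252 232.157] rv [-0.061 -0.026 -0.071] yaw now -40.660906252142645
```

View pics/j11.png

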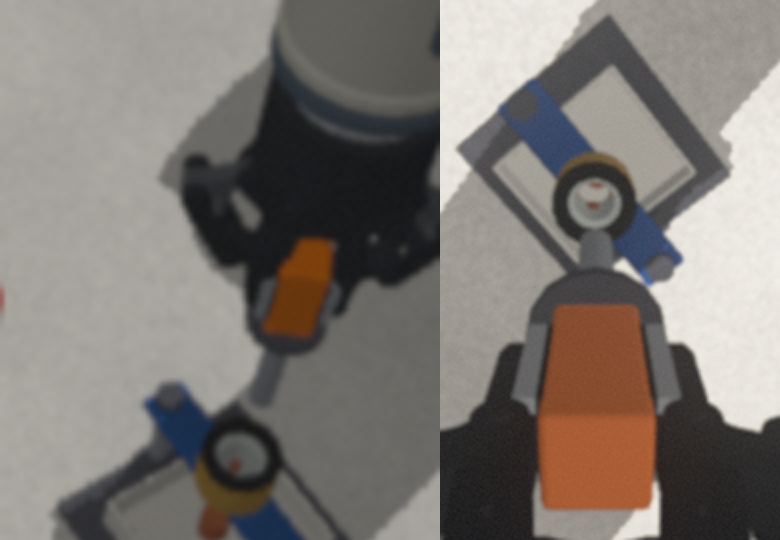

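Request:
drive_tool --rows '[-0.5, 301, 232, 0, 0, 0, 0, -0.5, 301, 232, 0, 0, 0, 0, -0.5, 301, 232, 0, 0, 0, 0, -0.5, 301, 232, 0, 0, 0, 0, -0.5, 301, 232, 0, 0, 0, 0, -0.5, 301, 232, 0, 0, 0, 0, -0.5, 301, 232, 0, 0, 0, 0, -0.5, 301, 232, 0, 0, 0, 0, -0.5, 301, 232, 0, 0, 0, 0]'

```text
clock: 21.88
eef_pos: [579.7, -150.9, 294.2]
tcp_rot: [-2.063, 1.57, 1.94]
contact_force: [-0.0, 0.0, -2.3]
opening: 0.266
```

```bash
python3 - <<'E'
from h import *
stt(); go([580.3,-152.5,215],-40.6)
E
```

```text
t 21.875 q [-0.257  0.26   1.62   0.     1.262  0.451] p [ 579.74  -150.907  294.192] yaw -40.60034774002541 tilt x [-0.  0. -1.] F [-0.034  0.045 -2.289] op 0.26623526916019147
shift [79.192  1.487  0.859] rv [-0.    -0.01   0.018] yaw now -40.60034774002541
```

Request:
drive_tool --rows '[30, 1.5, 0.9, 0, 0, 0, 0, 60, 1.5, 0.9, 0, 0, 0, 0, 82, 1.5, 0.9, 0, 0, 0, 0, 82, 1.5, 0.9, 0, 0, 0, 0, 82, 1.5, 0.9, 0, 0, 0, 0]'

```text
clock: 22.5
eef_pos: [580.8, -151.8, 213.2]
tcp_rot: [2.374, 1.57, 0.096]
contact_force: [-0.1, -1.1, -1.8]
opening: 0.268
```

```bash
python3 - <<'E'
from h import *
stt(); s=shot("w12"); shot("s12","scene"); stt()
crop("pics/s12.png","pics/s12c.png",200,130,300,230,4)
crop("pics/w12.png","pics/w12c.png",220,120,340,240,5)
a=cv2.imread("pics/s12c.png");b=cv2.imread("pics/w12c.png");h=min(a.shape[0],b.shape[0]);
cv2.imwrite("pics/w12c.png",b);cv2.imwrite("pics/s12c.png",a)
M=Rt(s);tip=s['eef_pos']+M@np.array([97.5,0,.7]);print(tip,(proj("wrist",tip,s)-[219.6,119.6])*5,(proj("scene",tip)-[199.6,129.6])*4)
for x,y in ((580.3,-152.5),):
  print("hole pred", (proj("wrist",np.array([x,y,100]),s)-[219.6,119.6])*5,(proj("scene",np.array([x,y,100]))-[199.6,129.6])*4)
E
```

```text
t 22.5 q [-0.258  0.332  1.707  0.     1.102  0.449] p [ 580.83  -151.833  213.234] yaw -40.53531475979695 tilt x [ 0.001  0.    -1.   ] F [-0.135 -1.062 -1.788] op 0.26801383284186975
t 22.6 q [-0.259  0.332  1.706  0.     1.102  0.449] p [ 581.    -152.293  213.557] yaw -40.56668175874609 tilt x [ 0.002 -0.    -1.   ] F [ 0.089  0.149 -1.579] op 0.2666773755598967
[ 580.473 -152.355  115.733] [291.346 447.796] [175.055 188.284]
hole pred [291.153 421.727] [176.934 202.276]
```

View pics/w12c.png

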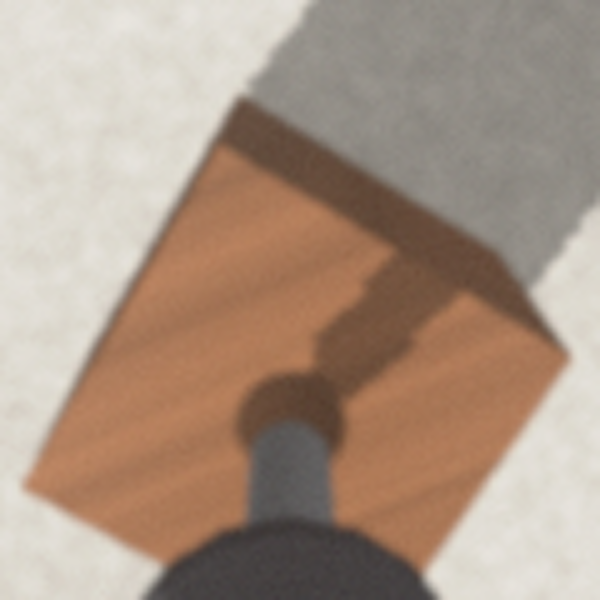

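View pics/s12c.png

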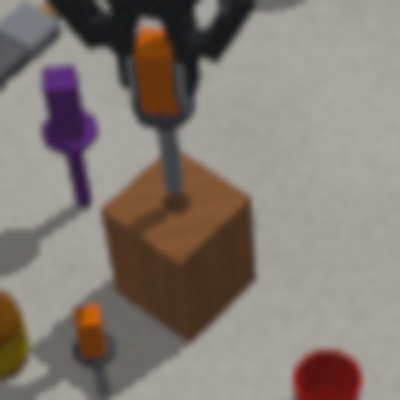

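Request:
drive_tool --rows '[10, 0, 0, 0, 0, 0, 0, 15, 0, 0, 0, 0, 0, 0, 20, 0, 0, 0, 0, 0, 0, 25, 0, 0, 0, 0, 0, 0, 30, 0, 0, 0, 0, 0, 0, 30, 0, 0, 0, 0, 0, 0]'

```text
clock: 23.35
eef_pos: [580.8, -152.2, 183.0]
tcp_rot: [2.358, 1.57, 0.08]
contact_force: [0.1, 0.5, -1.5]
opening: 0.265
```

```bash
python3 - <<'E'
from h import *
stt(); print(r.sense()['wrist_torque'])
go([580.4,-152.5,120],-40.6)
E
```

```text
t 23.35 q [-0.259  0.364  1.734  0.     1.043  0.449] p [ 580.801 -152.246  183.029] yaw -40.57033102787411 tilt x [ 0.001  0.    -1.   ] F [ 0.137  0.51  -1.475] op 0.26464991493712053
[-0.013 -0.016 -0.004]
shift [63.029 -0.184  0.498] rv [ 0.03 -0.04 -0.04] yaw now -40.57033102787411
```

Tip entered the hole with no contact force. Continue down.

Request:
drive_tool --rows '[12, 0, 0.3, 0, 0, 0, 0, 24, 0, 0.3, 0, 0, 0, 0, 36, 0, 0.3, 0, 0, 0, 0, 48, 0, 0.3, 0, 0, 0, 0, 58, 0, 0.3, 0, 0, 0, 0, 63, 0, 0.3, 0, 0, 0, 0, 65, 0, 0.3, 0, 0, 0, 0, 65, 0, 0.3, 0, 0, 0, 0]'

```text
clock: 24.35
eef_pos: [580.9, -152.5, 118.2]
tcp_rot: [2.26, 1.569, -0.018]
contact_force: [-0.2, 0.8, -1.5]
opening: 0.263
```

Request:
drive_tool --rows '[1, 0, 0, 0, 0, 0, 0, 2, 0, 0, 0, 0, 0, 0, 3, 0, 0, 0, 0, 0, 0]'

```text
clock: 24.72
eef_pos: [580.9, -152.5, 115.2]
tcp_rot: [2.238, 1.569, -0.041]
contact_force: [0.0, 0.8, -0.9]
opening: 0.268
```

Request:
drive_tool --rows '[0.5, 0, 0, 0, 0, 0, 0, 1, 0, 0, 0, 0, 0, 0, 1.5, 0, 0, 0, 0, 0, 0, 1.5, 0, 0, 0, 0, 0, 0]'

```text
clock: 25.22
eef_pos: [580.9, -152.5, 114.6]
tcp_rot: [2.231, 1.569, -0.048]
contact_force: [-3.7, 2.0, 8.3]
opening: 0.266
```

Request:
drive_tool --rows '[0, 0, 0, 0, 0, 0, 60, 0, 0, 0, 0, 0, 0, 100, 0, 0, 0, 0, 0, 0, 100, 0, 0, 0, 0, 0, 0, 100, 0, 0, 0, 0, 0, 0, 100, 0, 0, 0, 0, 0, 0, 100]'

```text
clock: 25.98
eef_pos: [580.9, -152.5, 114.6]
tcp_rot: [2.226, 1.569, -0.053]
contact_force: [-0.6, -0.4, -0.9]
opening: 0.998
```

Request:
drive_tool --rows '[-20, 0, 0, 0, 0, 0, 100, -60, 0, 0, 0, 0, 0, 100, -110, 0, 0, 0, 0, 0, 100, -160, 0, 0, 0, 0, 0, 100, -160, 0, 0, 0, 0, 0, 100, -160, 0, 0, 0, 0, 0, 100]'

```text
clock: 26.72
eef_pos: [580.3, -152.4, 274.1]
tcp_rot: [2.298, 1.57, 0.019]
contact_force: [-0.2, 0.2, -0.5]
opening: 1.002
```

```bash
python3 - <<'E'
from h import *
stt(); s=shot("w13"); shot("s13","scene"); shot("t13","top")
crop("pics/s13.png","pics/s13c.png",180,130,400,330,3)
crop("pics/w13.png","pics/w13c.png",200,100,360,240,4)
E
```

```text
t 26.725 q [-0.26   0.276  1.643  0.     1.221  0.448] p [ 580.254 -152.394  274.132] yaw -40.56979400806456 tilt x [ 0.001  0.    -1.   ] F [-0.155  0.155 -0.493] op 1.002235449354836
```

View pics/w13c.png

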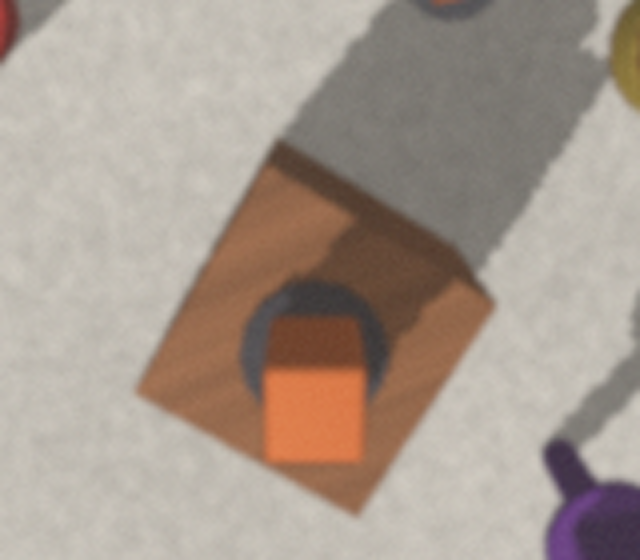

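View pics/s13c.png

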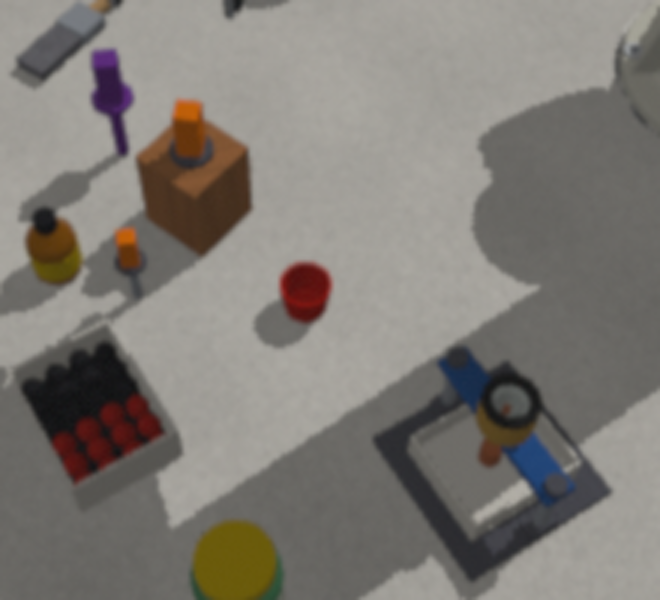

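View pics/t13.png

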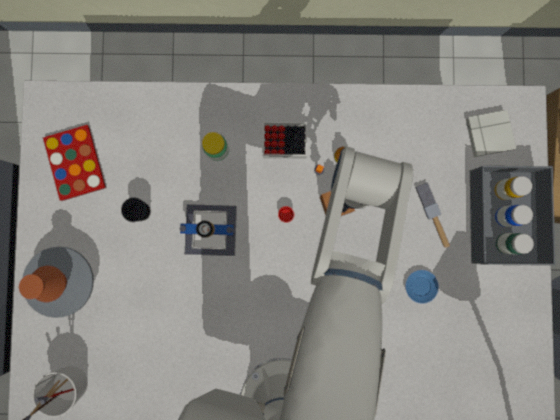

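```bash
python3 - <<'E'
from h import *
from rig import sign_off
print(sign_off())
E
```

```text
the job is handed in; nothing more can be done
None
```

The plug is out and in the white tray, and the rod is back in its block. The job was handed in at about 27 s of the 64 s allowed, and sign-off gave no verdict.

- **Pushing the plug:** I took the rod from the block by its handle and centred it over the barrel. The plug resisted with about 12 to 15 N, allowing for the rod's weight, and dropped by itself where expected. Readings at the end of each move stayed below about 15 N. Force was not sampled continuously between those points.
- **Pressing the collar home:** The rubber's top was felt at about 132 mm, the low end of its range. I built the push up to about 15 N, with roughly 5 N sideways as well, so about 16 N in total. The last two holds at that force lasted about 0.6 s each.
- **Returning the rod:** It went into the hole without catching and met the block's top at the same height as when I picked it up. I then opened the gripper and lifted clear.
- **Last pictures:** The rod stands upright in the block as it did at the start, the barrel is empty and the plug lies in the tray. The other things I could see had not moved. The arm partly hid the amber bottle from the top camera, but the scene camera shows it in place.
- **Disagreement:** The first camera estimates put the ring at 125 to 137 mm, which is why I found its height by touch. I estimated the bore's position as about (503.5, 219.5) mm, with the cameras differing by up to about 4 mm.

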